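# Rack the dried pan handles in order

## Robot

A 6-joint arm with a two-finger parallel gripper is mounted at the origin on a cart in front of the work surface, level with it; the furniture and walls round the work are solid. World frame = base frame: x ahead of the robot, y to its left, z up, the work surface at z = 0. Lengths are in mm, angles in rad, forces in N, time in s.
With the tool pointing down it reaches from about 350 to 775 mm from the base axis. Payload 7.3 kg.
Tool frame: the origin (TCP) lies at the very end of the fingers, on their centre line; the grasp point (between the pads) lies bot.grip_point_offset behind it (bot.grip_point_offset is the distance from the TCP to the grasp point, in mm); z points along the fingers, y is the line along which they close (so a half turn about z gives the same grasp; the last joint's range is limited). The gripper opens to 92 mm and grips with 3 to 60 N. Pads are 19 mm wide; open, the fingers measure 130 mm over their backs; the gripper's body (75 mm by 190 mm) begins 47 mm behind the grasp point.
Start: joints at [1.177, 0.342, 1.524, -0, 1.275, -0.146], TCP at [128.752, 508.987, 226.741] pointing down, gripper open.
Joint ranges: [-2.53, 2.53], [-0.77, 2.02], [0.04, 2.7], [-1, 4.14], [0.28, 2.66], [-3.11, 3.11]. Speed limits (rad/s): [2.57, 2.57, 3.14, 3.14, 3.14, 3.14].

## Interface

Orientations are given as [roll, pitch, yaw] about the fixed x, y, z axes, in that order (R = Rz(yaw) Ry(pitch) Rx(roll)).
In Python, from plant import bot gives the robot as it stands. The module is installed in compiled form; this text tells all that it offers.
- The arm moves only by the tool carry_out, never from a script. Its argument "plan" is a list of rows, each an object of numbers: "tx", "ty", "tz": the shift along the world's x, y, z in mm; "rx", "ry", "rz": the turn, a rotation vector about the world's x, y, z in rad. A call has 1 to 12 rows; each row shifts and turns the commanded pose from where the row before left it; what a row does not reach is not made up. A row lasts 1/10 s, in which the tool goes at most 50 mm and 8.59 degrees, less where a joint would pass 70% of its speed; a pose out of reach is approached as far as the arm can. A call with a gripper value outside its range is refused whole. "gripper" is the closure, from 0 (fully open) to 1 (shut), set as the call begins (left out, the last holds). The fingers move at their own pace and stop on an object; the grip force is fixed at half the most. Time passes only in rows, so rows that do not move let the fingers close. It gives the time, the measured TCP pose, the force, the opening and the grip force at its end, in the units of the state.
- bot.get_obs(): the state, without advancing time (a new reading comes with each control period).
- bot.capture(name): name is "scene" or "top" or "wrist"; returns the picture (480x640x3 uint8, red, green, blue); there is no depth.
- bot.camera_model(name): a dict with "camera_matrix" (3x3 intrinsics, pixels), "R" (3x3) and "t" (3): a world point X has camera coordinates R X + t. Camera axes: x right, y down, z forward; pixel columns grow to the right and rows downward; lengths in mm; the calibration is good to about 2 mm. A picture is of the moment at which its call begins: read the wrist's pose just before it. camera_model takes no time and is no camera call; for the wrist camera it gives the pose at the moment of the call.
- bot.close_job(): hands the job in; it is judged then, once.
The state is a dict: "time": time; "joint_positions": joint angles; "dq": joint speeds; "tau": joint torques, N m; "tool_pos": TCP position; "tcp_rot": TCP orientation; "contact_force": force on the tool from outside, world axes, zero at the start; "moment": the same for the moment, N m; "grip_width": finger opening in mm; "finger_force": force on a finger pad.
Only numpy, scipy, OpenCV 4.12 (cv2) and the standard library are available. Lean on these libraries where they do the work, as an engineer would, in place of code of your own. Each camera call takes 0.05 s, during which the arm holds its last target. There are 200 camera calls.

## Task

The four pan handles have dried: move them from their coloured cradles to the dark rack, one in each notch, keeping their order, with the row beginning at the rack's red disc. The handle that now lies furthest to the robot's left goes into the notch next to the red disc, its right-hand neighbour into the following notch, and so on. Lay each handle flat across both rails, square to them and with its middle midway between them, and leave it lying there.

Things in the scene. Friction and masses are not known exactly. Their poses are not given: they have to be found in the camera images.
- handle_plain: Loose pale, unfinished, smooth wooden handle without grooves, 135 mm long, 26 mm thick (26 mm between flat finger pads), 50 g, lying flat. Origin: middle of its length, at the underside of its round body; the lowest 4 mm sink into the rails it lies on, so that lying there it is 26 mm above the table. y runs along its length, z is up. Grip it across the middle from above.
- handle_tan: Loose light tan finished wooden handle with turned grooves near one end, 118 mm long, 27 mm thick (20 mm between flat finger pads), 50 g, lying flat. Origin: middle of its length, at the underside, which lies on the rails, 30 mm above the table. y runs along its length, z is up. Grip it across the middle from above.
- handle_orange: Loose orange-red finished wooden handle with turned grooves near one end, 125 mm long, 27 mm thick (20 mm between flat finger pads), 50 g, lying flat. Origin: middle of its length, at the underside, which lies on the rails, 30 mm above the table. y runs along its length, z is up. Grip it across the middle from above.
- handle_black: Loose black handle, slightly thicker in the middle, 120 mm long, 27 mm thick (20 mm between flat finger pads), 50 g, lying flat. Origin: middle of its length, at the underside, which lies on the rails, 30 mm above the table. y runs along its length, z is up. Grip it across the middle from above.
- cradle_plain: Fixed blue cradle, 100 x 56 mm, holding handle_plain at the start. The four cradles stand in a row, 70 mm apart, in any order (colour means nothing). Rails at x = +-32 mm, 14 mm thick, carry the handle 20 mm above the cradle's origin, between 10 mm lips; free for fingertips between the rails. Origin: centre of its underside, 10 mm above the table; x along the handle, y along the row to the left.
- cradle_tan: Fixed green cradle, 100 x 56 mm, holding handle_tan at the start. The four cradles stand in a row, 70 mm apart, in any order (colour means nothing). Rails at x = +-32 mm, 14 mm thick, carry the handle 20 mm above the cradle's origin, between 10 mm lips; free for fingertips between the rails. Origin: centre of its underside, 10 mm above the table; x along the handle, y along the row to the left.
- cradle_orange: Fixed yellow cradle, 100 x 56 mm, holding handle_orange at the start. The four cradles stand in a row, 70 mm apart, in any order (colour means nothing). Rails at x = +-32 mm, 14 mm thick, carry the handle 20 mm above the cradle's origin, between 10 mm lips; free for fingertips between the rails. Origin: centre of its underside, 10 mm above the table; x along the handle, y along the row to the left.
- cradle_black: Fixed white cradle, 100 x 56 mm, holding handle_black at the start. The four cradles stand in a row, 70 mm apart, in any order (colour means nothing). Rails at x = +-32 mm, 14 mm thick, carry the handle 20 mm above the cradle's origin, between 10 mm lips; free for fingertips between the rails. Origin: centre of its underside, 10 mm above the table; x along the handle, y along the row to the left.
- rack: Fixed empty rack: dark board 110 x 390 x 10 mm, two steel rails along y at x = +-32 mm, 14 mm thick, tops 30 mm above the table. 10 mm lips part four 46 mm wide notches centred at y = +105, +35, -35, -105 mm; a handle lies in one along x, its middle at x = 0. Between the rails free for fingertips. Origin: centre of the board's underside, on the table; y to the left.
- red_disc: Red disc, 30 mm across, 6 mm thick, fixed flat on the rack's board at one end, at y = +172 or -172 mm of the rack (a pale wooden disc is at the other end). It marks the end where the row begins. Origin: centre of its underside.
Not all that is in view belongs to the job. Leave any yellow look-alike of the handle_plain alone.

How it is judged (in metres and radians):
At the end, for the whole second after the job is handed in: Handles at rest in the rack, the leftmost cradle's next to the red disc, and so on: each centre within 14 mm of its notch centre along the row and 15 mm of midway between the rails, within 0.25 rad of square to them, tilted under 0.15 rad, height within 6 mm of lying on both rails (x of handle_plain in the frame of rack between -0.015 and 0.015 m and z of handle_plain in the frame of rack between 0.02 and 0.032 m and angle between the y axis of each of handle_plain, handle_tan, handle_orange, handle_black and the x axis of rack, either way round below 0.25 rad and angle between each of handle_plain, handle_tan, handle_orange, handle_black's own z axis and vertical below 0.15 rad and linear speed of each of handle_plain, handle_tan, handle_orange, handle_black below 0.02 m/s and ((y of each of cradle_tan, cradle_orange, cradle_black in the frame of cradle_plain below 0 m and horizontal distance between handle_plain and red_disc between 0.053 and 0.081 m) or (y of cradle_tan in the frame of cradle_plain above 0 m and y of each of cradle_orange, cradle_black in the frame of cradle_plain below 0 m and horizontal distance between handle_plain and red_disc between 0.123 and 0.151 m) or (y of each of cradle_tan, cradle_black in the frame of cradle_plain below 0 m and y of cradle_orange in the frame of cradle_plain above 0 m and horizontal distance between handle_plain and red_disc between 0.123 and 0.151 m) or (y of each of cradle_tan, cradle_orange in the frame of cradle_plain below 0 m and y of cradle_black in the frame of cradle_plain above 0 m and horizontal distance between handle_plain and red_disc between 0.123 and 0.151 m) or (y of each of cradle_tan, cradle_orange in the frame of cradle_plain above 0 m and y of cradle_black in the frame of cradle_plain below 0 m and horizontal distance between handle_plain and red_disc between 0.193 and 0.221 m) or (y of each of cradle_tan, cradle_black in the frame of cradle_plain above 0 m and y of cradle_orange in the frame of cradle_plain below 0 m and horizontal distance between handle_plain and red_disc between 0.193 and 0.221 m) or (y of cradle_tan in the frame of cradle_plain below 0 m and y of each of cradle_orange, cradle_black in the frame of cradle_plain above 0 m and horizontal distance between handle_plain and red_disc between 0.193 and 0.221 m) or (y of each of cradle_tan, cradle_orange, cradle_black in the frame of cradle_plain above 0 m and horizontal distance between handle_plain and red_disc between 0.263 and 0.291 m)) and x of handle_tan in the frame of rack between -0.015 and 0.015 m and z of handle_tan in the frame of rack between 0.024 and 0.036 m and ((y of each of cradle_plain, cradle_orange, cradle_black in the frame of cradle_tan below 0 m and horizontal distance between handle_tan and red_disc between 0.053 and 0.081 m) or (y of cradle_plain in the frame of cradle_tan above 0 m and y of each of cradle_orange, cradle_black in the frame of cradle_tan below 0 m and horizontal distance between handle_tan and red_disc between 0.123 and 0.151 m) or (y of each of cradle_plain, cradle_black in the frame of cradle_tan below 0 m and y of cradle_orange in the frame of cradle_tan above 0 m and horizontal distance between handle_tan and red_disc between 0.123 and 0.151 m) or (y of each of cradle_plain, cradle_orange in the frame of cradle_tan below 0 m and y of cradle_black in the frame of cradle_tan above 0 m and horizontal distance between handle_tan and red_disc between 0.123 and 0.151 m) or (y of each of cradle_plain, cradle_orange in the frame of cradle_tan above 0 m and y of cradle_black in the frame of cradle_tan below 0 m and horizontal distance between handle_tan and red_disc between 0.193 and 0.221 m) or (y of each of cradle_plain, cradle_black in the frame of cradle_tan above 0 m and y of cradle_orange in the frame of cradle_tan below 0 m and horizontal distance between handle_tan and red_disc between 0.193 and 0.221 m) or (y of cradle_plain in the frame of cradle_tan below 0 m and y of each of cradle_orange, cradle_black in the frame of cradle_tan above 0 m and horizontal distance between handle_tan and red_disc between 0.193 and 0.221 m) or (y of each of cradle_plain, cradle_orange, cradle_black in the frame of cradle_tan above 0 m and horizontal distance between handle_tan and red_disc between 0.263 and 0.291 m)) and x of handle_orange in the frame of rack between -0.015 and 0.015 m and z of handle_orange in the frame of rack between 0.024 and 0.036 m and ((y of each of cradle_plain, cradle_tan, cradle_black in the frame of cradle_orange below 0 m and horizontal distance between handle_orange and red_disc between 0.053 and 0.081 m) or (y of cradle_plain in the frame of cradle_orange above 0 m and y of each of cradle_tan, cradle_black in the frame of cradle_orange below 0 m and horizontal distance between handle_orange and red_disc between 0.123 and 0.151 m) or (y of each of cradle_plain, cradle_black in the frame of cradle_orange below 0 m and y of cradle_tan in the frame of cradle_orange above 0 m and horizontal distance between handle_orange and red_disc between 0.123 and 0.151 m) or (y of each of cradle_plain, cradle_tan in the frame of cradle_orange below 0 m and y of cradle_black in the frame of cradle_orange above 0 m and horizontal distance between handle_orange and red_disc between 0.123 and 0.151 m) or (y of each of cradle_plain, cradle_tan in the frame of cradle_orange above 0 m and y of cradle_black in the frame of cradle_orange below 0 m and horizontal distance between handle_orange and red_disc between 0.193 and 0.221 m) or (y of each of cradle_plain, cradle_black in the frame of cradle_orange above 0 m and y of cradle_tan in the frame of cradle_orange below 0 m and horizontal distance between handle_orange and red_disc between 0.193 and 0.221 m) or (y of cradle_plain in the frame of cradle_orange below 0 m and y of each of cradle_tan, cradle_black in the frame of cradle_orange above 0 m and horizontal distance between handle_orange and red_disc between 0.193 and 0.221 m) or (y of each of cradle_plain, cradle_tan, cradle_black in the frame of cradle_orange above 0 m and horizontal distance between handle_orange and red_disc between 0.263 and 0.291 m)) and x of handle_black in the frame of rack between -0.015 and 0.015 m and z of handle_black in the frame of rack between 0.024 and 0.036 m and ((y of each of cradle_plain, cradle_tan, cradle_orange in the frame of cradle_black below 0 m and horizontal distance between handle_black and red_disc between 0.053 and 0.081 m) or (y of cradle_plain in the frame of cradle_black above 0 m and y of each of cradle_tan, cradle_orange in the frame of cradle_black below 0 m and horizontal distance between handle_black and red_disc between 0.123 and 0.151 m) or (y of each of cradle_plain, cradle_orange in the frame of cradle_black below 0 m and y of cradle_tan in the frame of cradle_black above 0 m and horizontal distance between handle_black and red_disc between 0.123 and 0.151 m) or (y of each of cradle_plain, cradle_tan in the frame of cradle_black below 0 m and y of cradle_orange in the frame of cradle_black above 0 m and horizontal distance between handle_black and red_disc between 0.123 and 0.151 m) or (y of each of cradle_plain, cradle_tan in the frame of cradle_black above 0 m and y of cradle_orange in the frame of cradle_black below 0 m and horizontal distance between handle_black and red_disc between 0.193 and 0.221 m) or (y of each of cradle_plain, cradle_orange in the frame of cradle_black above 0 m and y of cradle_tan in the frame of cradle_black below 0 m and horizontal distance between handle_black and red_disc between 0.193 and 0.221 m) or (y of cradle_plain in the frame of cradle_black below 0 m and y of each of cradle_tan, cradle_orange in the frame of cradle_black above 0 m and horizontal distance between handle_black and red_disc between 0.193 and 0.221 m) or (y of each of cradle_plain, cradle_tan, cradle_orange in the frame of cradle_black above 0 m and horizontal distance between handle_black and red_disc between 0.263 and 0.291 m))); the robot touches nothing.
It also fails if it takes over 88 s, if anything falls off the work surface, if the arm or the gripper's body presses on something with over 40 N, if the wrist force passes 120 N, or if a joint passes its speed limit or range.

## Working session

There is one attempt and no reset: what is moved stays moved. The work goes in short steps, Python scripts to look and compute and a tool call to move; the robot and the scene stay as the last step left them, time stands still between calls to the robot, and variables do not carry over. Pictures are saved under pics/ and viewed, at most 14 in all, crops included, and the job is handed in when it is done.

Besides the shell and the picture viewer there is one more tool, called after "Call:" by a JSON object that holds its "method" and its "body". carry_out: Moves the arm, as the interface text tells. Its arguments: {"type":"object","properties":{"plan":{"type":"array"},"gripper":{"type":"number"}},"required":["plan"]}

```bash
mkdir -p pics; python3 - <<'E'
from plant import bot
import cv2
for n in("top","scene"):
    cv2.imwrite(f"pics/{n}0.png",bot.capture(n)[:,:,::-1])
    m=bot.camera_model(n);print(n,m)
print(bot.get_obs(),bot.grip_point_offset)
E
```

```text
top {'camera_matrix': array([[571.37089554,   0.        , 317.42427504],
       [  0.        , 571.37089554, 243.78250046],
       [  0.        ,   0.        ,   1.        ]]), 'R': array([[-0.01072923, -0.99986586, -0.01237517],
       [-0.99890235,  0.01128157, -0.04546231],
       [ 0.04559582,  0.01187381, -0.9988894 ]]), 't': array([  37.1705686 ,  562.63986178, 1110.88718468])}
scene {'camera_matrix': array([[454.78501701,   0.        , 314.46256101],
       [  0.        , 454.78501701, 249.23379306],
       [  0.        ,   0.        ,   1.        ]]), 'R': array([[ 0.88649468, -0.46263117,  0.00997885],
       [-0.24064679, -0.47933262, -0.84399607],
       [ 0.39524208,  0.74579665, -0.53625653]]), 't': array([-505.65786871,  186.41516614,  624.61050871])}
{'time': 0.1, 'joint_positions': array([ 1.17700862e+00,  3.42640562e-01,  1.52488579e+00, -2.52933615e-05,
        1.27538325e+00, -1.46000549e-01]), 'dq': array([ 0.00079848, -0.00208561, -0.00171339,  0.00069172, -0.00011651,
        0.0010029 ]), 'tau': array([ 2.24005860e-03, -4.31998372e+01, -2.44698822e+01,  7.18538370e-02,
        5.25746634e-02, -3.42423459e-05]), 'tool_pos': array([128.61451057, 508.6488849 , 226.13339489]), 'tcp_rot': array([-3.14028621e+00, -1.67660831e-04,  2.89381276e+00]), 'contact_force': array([ 0.30223429,  0.25198648, -0.02178985]), 'moment': array([ 0.00592466, -0.00960327,  0.01468943]), 'finger_force': 0.0, 'grip_width': 91.64180271554076} 18.8
```

View pics/top0.png

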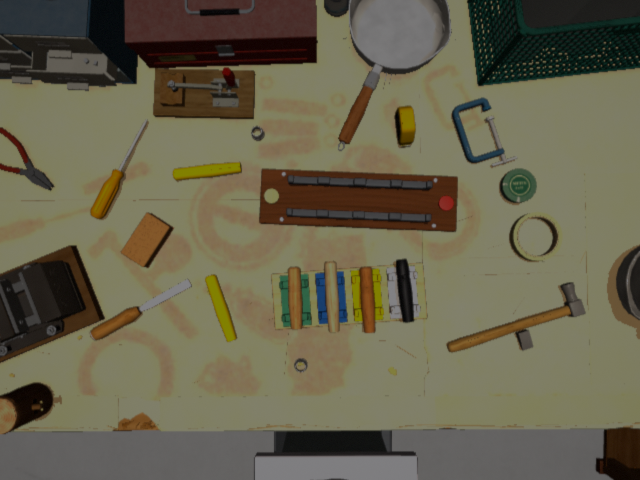

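View pics/scene0.png

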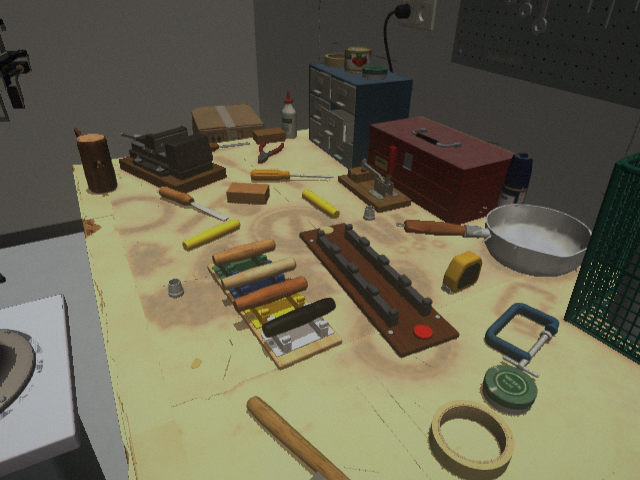

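The top view shows, left to right: tan (295,298, green), plain (332,297, blue), orange (367,299, yellow) and black (404,291, white). The rack is at about (360,200), with its red disc at the right end (447,203) and the pale disc at (272,196). So tan goes to the notch by the red disc, followed by plain, orange and black.

```bash
cat > h.py <<'E'
import numpy as np,cv2
def ray(m,uv,z):
    K,R,t=m["camera_matrix"],np.array(m["R"]),np.array(m["t"])
    d=R.T@np.linalg.solve(K,[uv[0],uv[1],1.]);c=-R.T@t
    return c+d*(z-c[2])/d[2]
def blob(mask,seed):
    n,l,s,c=cv2.connectedComponentsWithStats(mask.astype(np.uint8))
    i=l[seed[1],seed[0]]
    if i==0:
        d=[np.hypot(*(c[k]-seed)) if s[k,4]>15 else 1e9 for k in range(1,n)];i=1+int(np.argmin(d))
    return l==i,c[i],s[i]
E
python3 - <<'E'
from plant import bot
from h import *
im=cv2.imread("pics/top0.png");m=bot.camera_model("top")
hsv=cv2.cvtColor(im,cv2.COLOR_BGR2HSV)
for p in [(295,298),(332,297),(367,299),(404,291),(447,203),(272,196),(360,200),(283,300),(275,320)]: print(p,hsv[p[1],p[0]])
H,S,V=[hsv[...,i].astype(int) for i in range(3)]
red=((H<5)|(H>174))&(S>150)&(V>110)
_,r,s=blob(red,(447,203));print("red",r,s,ray(m,r,16))
pale=(H>20)&(H<35)&(V>110);pale[:185]=0;pale[207:]=0;pale[:,:262]=0;pale[:,282:]=0
_,q,s=blob(pale,(272,196));print("pale",q,s,ray(m,q,16))
a,b=ray(m,r,16),ray(m,q,16);print("rack c",(a+b)/2,"len",np.linalg.norm(a-b),"yaw",np.arctan2(-(b-a)[0],(b-a)[1]))
cv2.imwrite("pics/crop.png",cv2.resize(im[160:345,250:470],None,fx=3.6,fy=3.2,interpolation=cv2.INTER_CUBIC))
E
```

```text
(295, 298) [ 22 146 131]
(332, 297) [ 29  80 130]
(367, 299) [ 14 199 132]
(404, 291) [15 28 37]
(447, 203) [  2 193 132]
(272, 196) [ 30  93 129]
(360, 200) [ 11 194  75]
(283, 300) [ 73 131  97]
(275, 320) [ 28  98 127]
red [445.89570552 202.5398773 ] [439 196  15  14 163] [ 641.06226976 -222.10146531   16.        ]
pale [271.1125  195.45625] [264 189  15  14 160] [659.27430055 121.21466419  16.        ]
rack c [650.16828515 -50.44340056  16.        ] len 343.79884065860347 yaw -0.0529977328806194
```

View pics/crop.png

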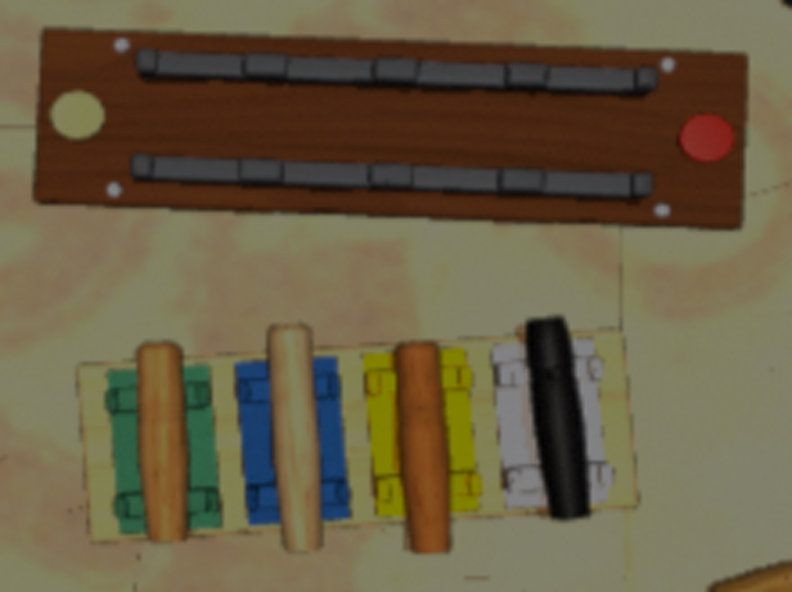

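The close crop shows the order clearly and the cradles are tilted about +0.05 rad. Disc spacing measures 343.8 mm against the given 344. Next I measure the handle ends.

```bash
python3 - <<'E'
from plant import bot
from h import *
im=cv2.imread("pics/top0.png");m=bot.camera_model("top")
hsv=cv2.cvtColor(im,cv2.COLOR_BGR2HSV);H,S,V=[hsv[...,i].astype(int) for i in range(3)]
c=np.array([650.2,-50.4]);th=-.053;y=np.array([-np.sin(th),np.cos(th)])
E={"tan":((160,343),(167,541),43,118,-105),"plain":((290,325),(302,551),39,135,-35),"orange":((417,342),(430,552),43,125,35),"black":((546,318),(570,518),43,120,105)}
for k,(a,b,z,L,n) in E.items():
    A,B=[ray(m,(250+p[0]/3.6,160+p[1]/3.2),z) for p in (a,b)]
    d=A-B;print(k,"mid",((A+B)/2)[:2].round(1),"len",np.linalg.norm(d).round(1),L,"yaw",np.arctan2(d[1],d[0]).round(3),"goal",(c+n*y).round(1))
for k,(lo,hi,sd) in {"green":(60,85,(283,300)),"blue":(100,120,(320,300)),"yellow":(26,31,(355,300))}.items():
    M=(H>=lo)&(H<=hi)&(S>110);
    if k=="yellow": M&=S>200
    M[:255]=0;M[335:]=0;M[:,:270]=0;M[:,430:]=0
    p=np.argwhere(M)[:,::-1].astype(np.float32);r=cv2.minAreaRect(p)
    bx=[ray(m,q,16) for q in cv2.boxPoints(r)]
    print(k,ray(m,r[0],16)[:2].round(1),np.linalg.norm(bx[0]-bx[1]).round(),np.linalg.norm(bx[1]-bx[2]).round())
E
```

```text
tan mid [458.5  73.7] len 117.7 118 yaw 0.023 goal [ 644.6 -155.3]
plain mid [460.    3.5] len 134.8 135 yaw 0.035 goal [648.3 -85.4]
orange mid [454.2 -63.8] len 124.7 125 yaw 0.04 goal [652.1 -15.4]
black mid [ 470.6 -135.1] len 119.3 120 yaw 0.089 goal [655.8  54.5]
green [458.4 -12.7] 233.0 95.0
blue [458.1   5.9] 54.0 97.0
yellow [462.2 -64.7] 57.0 98.0
```

Call:
{"method": "carry_out", "body": {"plan": [{"tx":27.5,"ty":-36.2,"rz":0.03},{"tx":27.5,"ty":-36.2,"rz":0.03},{"tx":27.5,"ty":-36.2,"rz":0.03},{"tx":27.5,"ty":-36.2,"rz":0.03},{"tx":27.5,"ty":-36.2,"rz":0.03},{"tx":27.5,"ty":-36.2,"rz":0.03},{"tx":27.5,"ty":-36.2,"rz":0.03},{"tx":27.5,"ty":-36.2,"rz":0.03},{"tx":27.5,"ty":-36.2,"rz":0.03},{"tx":27.5,"ty":-36.2},{"tx":27.5,"ty":-36.2},{"tx":27.5,"ty":-36.2}], "gripper": 0.45}}

```text
invalid input at $.plan[0]: expected keys tx, ty, tz, rx, ry, rz
```

Call:
{"method": "carry_out", "body": {"plan": [{"tx":27.5,"ty":-36.2,"tz":0,"rx":0,"ry":0,"rz":0.03},{"tx":27.5,"ty":-36.2,"tz":0,"rx":0,"ry":0,"rz":0.03},{"tx":27.5,"ty":-36.2,"tz":0,"rx":0,"ry":0,"rz":0.03},{"tx":27.5,"ty":-36.2,"tz":0,"rx":0,"ry":0,"rz":0.03},{"tx":27.5,"ty":-36.2,"tz":0,"rx":0,"ry":0,"rz":0.03},{"tx":27.5,"ty":-36.2,"tz":0,"rx":0,"ry":0,"rz":0.03},{"tx":27.5,"ty":-36.2,"tz":0,"rx":0,"ry":0,"rz":0.03},{"tx":27.5,"ty":-36.2,"tz":0,"rx":0,"ry":0,"rz":0.03},{"tx":27.5,"ty":-36.2,"tz":0,"rx":0,"ry":0,"rz":0.03},{"tx":27.5,"ty":-36.2,"tz":0,"rx":0,"ry":0,"rz":0},{"tx":27.5,"ty":-36.2,"tz":0,"rx":0,"ry":0,"rz":0},{"tx":27.5,"ty":-36.2,"tz":0,"rx":0,"ry":0,"rz":0}], "gripper": 0.45}}

```text
time: 1.3
tool_pos: [459.4, 72.8, 226.6]
tcp_rot: [3.141, -0.0, -3.12]
contact_force: [-0.3, 1.3, 0.6]
grip_width: 50.5
finger_force: 0.0
```

```bash
python3 - <<'E'
from plant import bot
from h import *
m=bot.camera_model("wrist");im=bot.capture("wrist")[:,:,::-1].copy();print(bot.get_obs()["tool_pos"])
import pickle;pickle.dump(m,open("w1.pkl","wb"))
for P in [(458.5,73.7,43),(460,3.5,39),(454.2,-63.8,43)]:
    q=m["camera_matrix"]@(np.array(m["R"])@P+m["t"]);cv2.circle(im,tuple(int(v) for v in q[:2]/q[2]),4,(255,0,255),-1)
cv2.imwrite("pics/w1.png",im)
E
```

```text
[463.48682535  67.97747871 226.48385947]
```

View pics/w1.png

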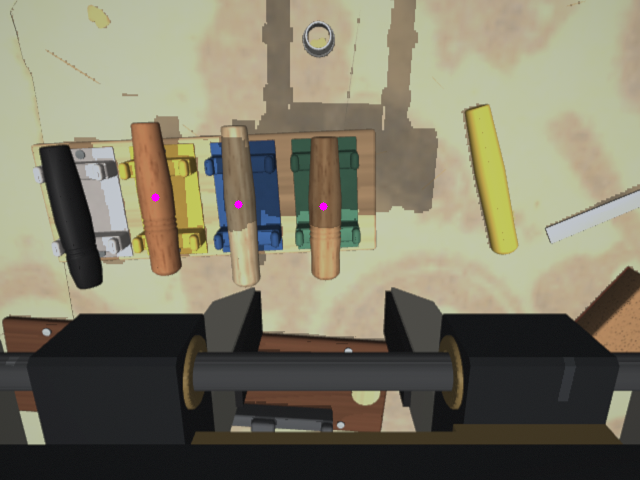

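The wrist view puts the measured centres (pink at 323,207; 239,204; 155,197) on the handles' middles, which confirms the positions. I descend now.

Call:
{"method": "carry_out", "body": {"plan": [{"tx":0,"ty":0,"tz":-30,"rx":0,"ry":0,"rz":0},{"tx":0,"ty":-0.5,"tz":-40,"rx":0,"ry":0,"rz":0},{"tx":0,"ty":0,"tz":-40,"rx":0,"ry":0,"rz":0},{"tx":0,"ty":0,"tz":-20,"rx":0,"ry":0,"rz":0},{"tx":0,"ty":0,"tz":0,"rx":0,"ry":0,"rz":0},{"tx":0,"ty":0,"tz":0,"rx":0,"ry":0,"rz":0}]}}

```text
time: 1.95
tool_pos: [458.9, 74.2, 97.1]
tcp_rot: [3.141, -0.0, -3.119]
contact_force: [0.0, 0.3, -0.5]
grip_width: 50.2
finger_force: 0.0
```

Call:
{"method": "carry_out", "body": {"plan": [{"tx":0,"ty":0,"tz":-25,"rx":0,"ry":0,"rz":0},{"tx":0,"ty":0,"tz":-25,"rx":0,"ry":0,"rz":0},{"tx":0,"ty":0,"tz":-15,"rx":0,"ry":0,"rz":0},{"tx":0,"ty":0,"tz":-6,"rx":0,"ry":0,"rz":0},{"tx":0,"ty":0,"tz":0,"rx":0,"ry":0,"rz":0},{"tx":0,"ty":0,"tz":0,"rx":0,"ry":0,"rz":0}]}}

```text
time: 2.55
tool_pos: [459.7, 74.1, 27.0]
tcp_rot: [3.142, 0.002, -3.119]
contact_force: [0.6, 0.5, 0.2]
grip_width: 50.2
finger_force: 0.0
```

Call:
{"method": "carry_out", "body": {"plan": [{"tx":0,"ty":0,"tz":0,"rx":0,"ry":0,"rz":0},{"tx":0,"ty":0,"tz":0,"rx":0,"ry":0,"rz":0},{"tx":0,"ty":0,"tz":0,"rx":0,"ry":0,"rz":0},{"tx":0,"ty":0,"tz":0,"rx":0,"ry":0,"rz":0},{"tx":0,"ty":0,"tz":0,"rx":0,"ry":0,"rz":0},{"tx":0,"ty":0,"tz":0,"rx":0,"ry":0,"rz":0}], "gripper": 1}}

```text
time: 3.15
tool_pos: [458.8, 74.1, 25.9]
tcp_rot: [3.141, 0.0, -3.119]
contact_force: [-1.0, 0.5, 3.8]
grip_width: 19.3
finger_force: 30.0
```

Call:
{"method": "carry_out", "body": {"plan": [{"tx":0,"ty":0,"tz":15,"rx":0,"ry":0,"rz":0},{"tx":0,"ty":0,"tz":30,"rx":0,"ry":0,"rz":0},{"tx":0,"ty":0,"tz":25,"rx":0,"ry":0,"rz":0},{"tx":21,"ty":-25.5,"tz":0,"rx":0,"ry":0,"rz":-0.015},{"tx":24,"ty":-30,"tz":0,"rx":0,"ry":0,"rz":-0.015},{"tx":24,"ty":-30,"tz":0,"rx":0,"ry":0,"rz":-0.015},{"tx":24,"ty":-30,"tz":0,"rx":0,"ry":0,"rz":-0.015},{"tx":24,"ty":-30,"tz":0,"rx":0,"ry":0,"rz":-0.015},{"tx":24,"ty":-30,"tz":0,"rx":0,"ry":0,"rz":0},{"tx":24,"ty":-30,"tz":0,"rx":0,"ry":0,"rz":0},{"tx":21,"ty":-24,"tz":0,"rx":0,"ry":0,"rz":0},{"tx":0,"ty":0,"tz":0,"rx":0,"ry":0,"rz":0}]}}

```text
time: 4.35
tool_pos: [646.3, -159.0, 94.8]
tcp_rot: [-3.141, 0.001, 3.086]
contact_force: [-0.7, -0.0, -0.8]
grip_width: 18.9
finger_force: 30.0
```

Call:
{"method": "carry_out", "body": {"plan": [{"tx":0,"ty":0,"tz":0,"rx":0,"ry":0,"rz":0},{"tx":0,"ty":0,"tz":0,"rx":0,"ry":0,"rz":0},{"tx":0,"ty":0,"tz":0,"rx":0,"ry":0,"rz":0}]}}

```text
time: 4.65
tool_pos: [644.2, -154.3, 95.8]
tcp_rot: [3.141, -0.001, 3.09]
contact_force: [-0.8, 0.7, -1.0]
grip_width: 19.0
finger_force: 30.0
```

```bash
python3 - <<'E'
from plant import bot
import cv2
cv2.imwrite("pics/t1.png",cv2.resize(bot.capture("wrist")[:,:,::-1],None,fx=1,fy=1));o=bot.get_obs();print(o["tool_pos"],o["grip_width"])
E
```

```text
[ 644.3680434  -154.37923293   95.98447365] 18.745495732320336
```

View pics/t1.png

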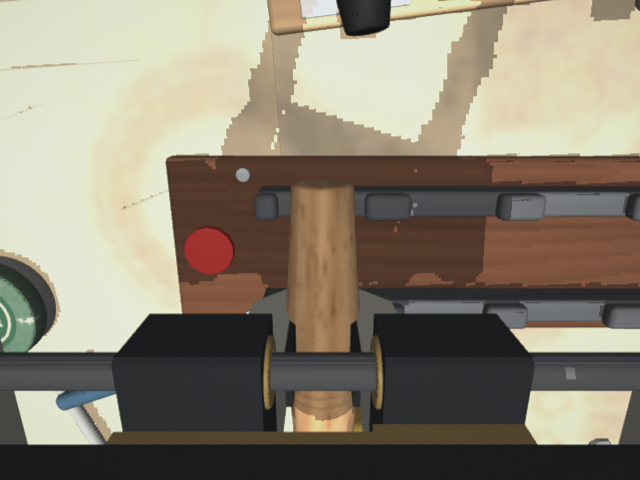

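The tan handle is held square over the notch by the red disc (disc at 209,250; notch between the lips at 265 and 388). I lower it and release it with a partial opening.

Call:
{"method": "carry_out", "body": {"plan": [{"tx":0,"ty":-1,"tz":-25,"rx":0,"ry":0,"rz":0},{"tx":0,"ty":0,"tz":-25,"rx":0,"ry":0,"rz":0},{"tx":0,"ty":0,"tz":-12,"rx":0,"ry":0,"rz":0},{"tx":0,"ty":0,"tz":-7,"rx":0,"ry":0,"rz":0},{"tx":0,"ty":0,"tz":0,"rx":0,"ry":0,"rz":0},{"tx":0,"ty":0,"tz":0,"rx":0,"ry":0,"rz":0},{"tx":0,"ty":0,"tz":0,"rx":0,"ry":0,"rz":0}]}}

```text
time: 5.4
tool_pos: [645.3, -156.5, 27.6]
tcp_rot: [-3.141, 0.002, 3.089]
contact_force: [-0.3, 1.0, -0.8]
grip_width: 19.0
finger_force: 30.0
```

Call:
{"method": "carry_out", "body": {"plan": [{"tx":0,"ty":0,"tz":0,"rx":0,"ry":0,"rz":0},{"tx":0,"ty":0,"tz":0,"rx":0,"ry":0,"rz":0},{"tx":0,"ty":0,"tz":0,"rx":0,"ry":0,"rz":0},{"tx":0,"ty":0,"tz":0,"rx":0,"ry":0,"rz":0},{"tx":0,"ty":0,"tz":0,"rx":0,"ry":0,"rz":0}], "gripper": 0.45}}

```text
time: 5.9
tool_pos: [644.8, -156.4, 26.8]
tcp_rot: [3.141, 0.0, 3.089]
contact_force: [-0.3, -0.5, 0.1]
grip_width: 50.0
finger_force: 0.0
```

Call:
{"method": "carry_out", "body": {"plan": [{"tx":0,"ty":0,"tz":18,"rx":0,"ry":0,"rz":0},{"tx":0,"ty":0,"tz":30,"rx":0,"ry":0,"rz":0},{"tx":0,"ty":0,"tz":25,"rx":0,"ry":0,"rz":0},{"tx":-20,"ty":18,"tz":0,"rx":0,"ry":0,"rz":0.015},{"tx":-30,"ty":26,"tz":0,"rx":0,"ry":0,"rz":0.015},{"tx":-30,"ty":26,"tz":0,"rx":0,"ry":0,"rz":0.015},{"tx":-30,"ty":26,"tz":0,"rx":0,"ry":0,"rz":0.015},{"tx":-30,"ty":26,"tz":0,"rx":0,"ry":0,"rz":0.015},{"tx":-30,"ty":26,"tz":0,"rx":0,"ry":0,"rz":0.013},{"tx":-14.8,"ty":11.7,"tz":0,"rx":0,"ry":0,"rz":0},{"tx":0,"ty":0,"tz":0,"rx":0,"ry":0,"rz":0},{"tx":0,"ty":0,"tz":0,"rx":0,"ry":0,"rz":0}]}}

```text
time: 7.1
tool_pos: [460.8, 3.1, 100.3]
tcp_rot: [-3.141, 0.002, -3.106]
contact_force: [0.1, -0.5, -0.6]
grip_width: 50.3
finger_force: 0.0
```

Call:
{"method": "carry_out", "body": {"plan": [{"tx":0,"ty":0,"tz":0,"rx":0,"ry":0,"rz":0},{"tx":0,"ty":0,"tz":0,"rx":0,"ry":0,"rz":0},{"tx":0,"ty":0,"tz":0,"rx":0,"ry":0,"rz":0}]}}

```text
time: 7.4
tool_pos: [460.5, 2.8, 99.6]
tcp_rot: [3.142, 0.0, -3.107]
contact_force: [-0.7, 1.4, -0.4]
grip_width: 50.3
finger_force: 0.0
```

```bash
python3 - <<'E'
from plant import bot
import cv2
cv2.imwrite("pics/t2.png",cv2.resize(bot.capture("top")[160:345,250:470,::-1],None,fx=3.6,fy=3.2))
E
```

```text
(no output)
```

View pics/t2.png

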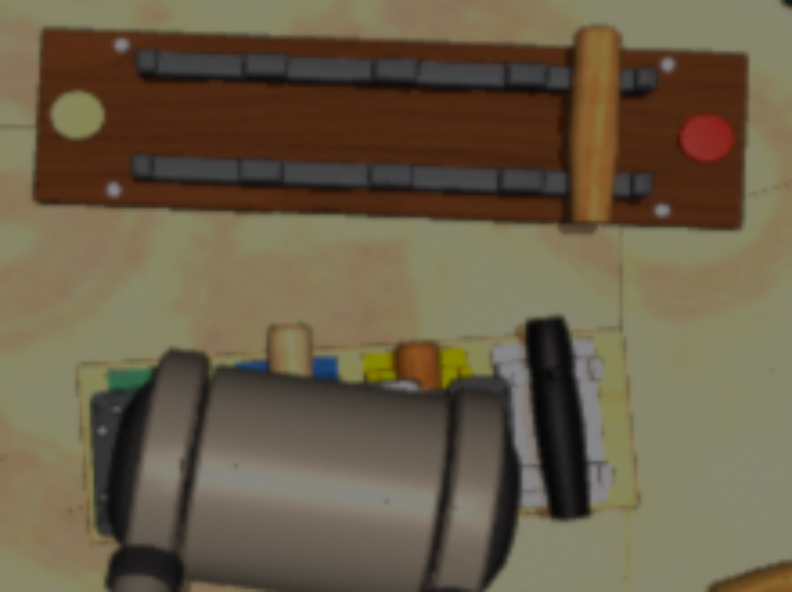

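Tan lies square in the notch beside the red disc (crop 594,124). Now the plain handle.

Call:
{"method": "carry_out", "body": {"plan": [{"tx":-0.5,"ty":0.5,"tz":-25,"rx":0,"ry":0,"rz":0},{"tx":0,"ty":0,"tz":-25,"rx":0,"ry":0,"rz":0},{"tx":0,"ty":0,"tz":-18,"rx":0,"ry":0,"rz":0},{"tx":0,"ty":0,"tz":-8,"rx":0,"ry":0,"rz":0},{"tx":0,"ty":0,"tz":0,"rx":0,"ry":0,"rz":0},{"tx":0,"ty":0,"tz":0,"rx":0,"ry":0,"rz":0}]}}

```text
time: 8.05
tool_pos: [460.0, 3.6, 24.2]
tcp_rot: [-3.142, 0.001, -3.106]
contact_force: [-0.6, -0.4, -0.6]
grip_width: 50.5
finger_force: 0.0
```

Call:
{"method": "carry_out", "body": {"plan": [{"tx":0,"ty":0,"tz":0,"rx":0,"ry":0,"rz":0},{"tx":0,"ty":0,"tz":0,"rx":0,"ry":0,"rz":0},{"tx":0,"ty":0,"tz":0,"rx":0,"ry":0,"rz":0},{"tx":0,"ty":0,"tz":0,"rx":0,"ry":0,"rz":0},{"tx":0,"ty":0,"tz":0,"rx":0,"ry":0,"rz":0},{"tx":0,"ty":0,"tz":0,"rx":0,"ry":0,"rz":0}], "gripper": 1}}

```text
time: 8.65
tool_pos: [459.7, 3.8, 24.1]
tcp_rot: [-3.142, 0.001, -3.106]
contact_force: [-1.1, -0.6, 5.2]
grip_width: 25.5
finger_force: 30.0
```

Call:
{"method": "carry_out", "body": {"plan": [{"tx":0,"ty":0,"tz":15,"rx":0,"ry":0,"rz":0},{"tx":0,"ty":0,"tz":30,"rx":0,"ry":0,"rz":0},{"tx":0,"ty":0,"tz":25,"rx":0,"ry":0,"rz":0},{"tx":20,"ty":-9.2,"tz":0,"rx":0,"ry":0,"rz":-0.015},{"tx":36,"ty":-17,"tz":0,"rx":0,"ry":0,"rz":-0.02},{"tx":36,"ty":-17,"tz":0,"rx":0,"ry":0,"rz":-0.02},{"tx":36,"ty":-17,"tz":0,"rx":0,"ry":0,"rz":-0.02},{"tx":36,"ty":-17,"tz":0,"rx":0,"ry":0,"rz":-0.013},{"tx":24.4,"ty":-12,"tz":0,"rx":0,"ry":0,"rz":0},{"tx":0,"ty":0,"tz":0,"rx":0,"ry":0,"rz":0},{"tx":0,"ty":0,"tz":0,"rx":0,"ry":0,"rz":0},{"tx":0,"ty":0,"tz":0,"rx":0,"ry":0,"rz":0}]}}

```text
time: 9.85
tool_pos: [646.7, -84.8, 93.3]
tcp_rot: [3.141, -0.002, 3.089]
contact_force: [0.3, -0.3, -0.7]
grip_width: 25.1
finger_force: 30.0
```

Call:
{"method": "carry_out", "body": {"plan": [{"tx":0,"ty":0,"tz":0,"rx":0,"ry":0,"rz":0},{"tx":0,"ty":0,"tz":0,"rx":0,"ry":0,"rz":0}]}}

```text
time: 10.05
tool_pos: [647.4, -84.9, 94.1]
tcp_rot: [3.141, 0.0, 3.089]
contact_force: [-0.5, 0.5, 0.6]
grip_width: 24.9
finger_force: 30.0
```

Call:
{"method": "carry_out", "body": {"plan": [{"tx":0.5,"ty":-0.5,"tz":-25,"rx":0,"ry":0,"rz":0},{"tx":0,"ty":0,"tz":-25,"rx":0,"ry":0,"rz":0},{"tx":0,"ty":0,"tz":-12,"rx":0,"ry":0,"rz":0},{"tx":0,"ty":0,"tz":-7,"rx":0,"ry":0,"rz":0},{"tx":0,"ty":0,"tz":0,"rx":0,"ry":0,"rz":0},{"tx":0,"ty":0,"tz":0,"rx":0,"ry":0,"rz":0},{"tx":0,"ty":0,"tz":0,"rx":0,"ry":0,"rz":0}]}}

```text
time: 10.75
tool_pos: [648.9, -86.0, 25.5]
tcp_rot: [-3.141, 0.001, 3.089]
contact_force: [-0.3, 0.6, -0.5]
grip_width: 25.0
finger_force: 30.0
```

Call:
{"method": "carry_out", "body": {"plan": [{"tx":0,"ty":0,"tz":0,"rx":0,"ry":0,"rz":0},{"tx":0,"ty":0,"tz":0,"rx":0,"ry":0,"rz":0},{"tx":0,"ty":0,"tz":0,"rx":0,"ry":0,"rz":0},{"tx":0,"ty":0,"tz":0,"rx":0,"ry":0,"rz":0},{"tx":0,"ty":0,"tz":0,"rx":0,"ry":0,"rz":0}], "gripper": 0.45}}

```text
time: 11.25
tool_pos: [648.4, -85.9, 24.8]
tcp_rot: [3.141, 0.0, 3.089]
contact_force: [0.0, -0.8, 0.1]
grip_width: 50.4
finger_force: 0.0
```

Call:
{"method": "carry_out", "body": {"plan": [{"tx":0,"ty":0,"tz":18,"rx":0,"ry":0,"rz":0},{"tx":0,"ty":0,"tz":32,"rx":0,"ry":0,"rz":0},{"tx":0,"ty":0,"tz":25,"rx":0,"ry":0,"rz":0},{"tx":-24.2,"ty":3,"tz":0,"rx":0,"ry":0,"rz":0.018},{"tx":-40,"ty":4.5,"tz":0,"rx":0,"ry":0,"rz":0.02},{"tx":-40,"ty":4.5,"tz":0,"rx":0,"ry":0,"rz":0.02},{"tx":-40,"ty":4.5,"tz":0,"rx":0,"ry":0,"rz":0.02},{"tx":-30,"ty":4.5,"tz":0,"rx":0,"ry":0,"rz":0.015},{"tx":-20,"ty":1.1,"tz":0,"rx":0,"ry":0,"rz":0},{"tx":0,"ty":0,"tz":0,"rx":0,"ry":0,"rz":0},{"tx":0,"ty":0,"tz":0,"rx":0,"ry":0,"rz":0},{"tx":0,"ty":0,"tz":0,"rx":0,"ry":0,"rz":0}]}}

```text
time: 12.45
tool_pos: [455.5, -64.2, 100.0]
tcp_rot: [-3.141, 0.002, -3.101]
contact_force: [0.8, 0.1, -0.1]
grip_width: 50.5
finger_force: 0.0
```

Call:
{"method": "carry_out", "body": {"plan": [{"tx":0,"ty":0,"tz":0,"rx":0,"ry":0,"rz":0},{"tx":0,"ty":0,"tz":0,"rx":0,"ry":0,"rz":0}]}}

```text
time: 12.65
tool_pos: [454.7, -63.9, 99.6]
tcp_rot: [3.142, 0.0, -3.101]
contact_force: [0.3, -0.4, -0.4]
grip_width: 50.6
finger_force: 0.0
```

```bash
python3 - <<'E'
from plant import bot
import cv2
cv2.imwrite("pics/t3.png",cv2.resize(bot.capture("top")[160:345,250:470,::-1],None,fx=3.6,fy=3.2))
E
```

```text
(no output)
```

View pics/t3.png

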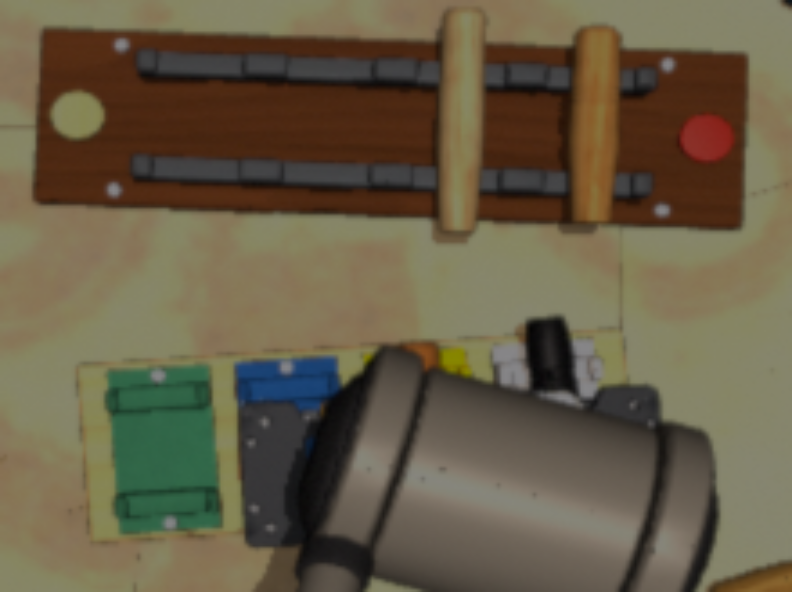

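Plain lies in the second notch (crop 461,120). Next is orange, at z 26.

Call:
{"method": "carry_out", "body": {"plan": [{"tx":-0.5,"ty":0,"tz":-25,"rx":0,"ry":0,"rz":0},{"tx":0,"ty":0,"tz":-25,"rx":0,"ry":0,"rz":0},{"tx":0,"ty":0,"tz":-16,"rx":0,"ry":0,"rz":0},{"tx":0,"ty":0,"tz":-8,"rx":0,"ry":0,"rz":0},{"tx":0,"ty":0,"tz":0,"rx":0,"ry":0,"rz":0},{"tx":0,"ty":0,"tz":0,"rx":0,"ry":0,"rz":0}]}}

```text
time: 13.3
tool_pos: [454.1, -63.9, 26.2]
tcp_rot: [-3.141, 0.001, -3.101]
contact_force: [-0.7, -0.7, -0.0]
grip_width: 50.4
finger_force: 0.0
```

Call:
{"method": "carry_out", "body": {"plan": [{"tx":0,"ty":0,"tz":0,"rx":0,"ry":0,"rz":0},{"tx":0,"ty":0,"tz":0,"rx":0,"ry":0,"rz":0},{"tx":0,"ty":0,"tz":0,"rx":0,"ry":0,"rz":0},{"tx":0,"ty":0,"tz":0,"rx":0,"ry":0,"rz":0},{"tx":0,"ty":0,"tz":0,"rx":0,"ry":0,"rz":0},{"tx":0,"ty":0,"tz":0,"rx":0,"ry":0,"rz":0}], "gripper": 1}}

```text
time: 13.9
tool_pos: [453.8, -63.8, 26.0]
tcp_rot: [-3.142, 0.0, -3.101]
contact_force: [-0.8, 0.5, 2.9]
grip_width: 18.3
finger_force: 30.0
```

Call:
{"method": "carry_out", "body": {"plan": [{"tx":0,"ty":0,"tz":15,"rx":0,"ry":0,"rz":0},{"tx":0,"ty":0,"tz":30,"rx":0,"ry":0,"rz":0},{"tx":0,"ty":0,"tz":25,"rx":0,"ry":0,"rz":0},{"tx":24,"ty":6.4,"tz":0,"rx":0,"ry":0,"rz":-0.018},{"tx":38,"ty":9,"tz":0,"rx":0,"ry":0,"rz":-0.02},{"tx":38,"ty":9,"tz":0,"rx":0,"ry":0,"rz":-0.02},{"tx":38,"ty":9,"tz":0,"rx":0,"ry":0,"rz":-0.02},{"tx":36,"ty":9,"tz":0,"rx":0,"ry":0,"rz":-0.015},{"tx":24,"ty":6,"tz":0,"rx":0,"ry":0,"rz":0},{"tx":0,"ty":0,"tz":0,"rx":0,"ry":0,"rz":0},{"tx":0,"ty":0,"tz":0,"rx":0,"ry":0,"rz":0},{"tx":0,"ty":0,"tz":0,"rx":0,"ry":0,"rz":0}]}}

```text
time: 15.1
tool_pos: [650.4, -15.6, 95.3]
tcp_rot: [3.142, -0.002, 3.089]
contact_force: [-0.5, -0.3, -0.8]
grip_width: 18.7
finger_force: 30.0
```

Call:
{"method": "carry_out", "body": {"plan": [{"tx":0,"ty":0,"tz":0,"rx":0,"ry":0,"rz":0},{"tx":0,"ty":0,"tz":0,"rx":0,"ry":0,"rz":0}]}}

```text
time: 15.3
tool_pos: [651.1, -15.8, 96.1]
tcp_rot: [3.142, 0.0, 3.088]
contact_force: [0.6, -0.1, -0.9]
grip_width: 18.8
finger_force: 30.0
```

Call:
{"method": "carry_out", "body": {"plan": [{"tx":0.5,"ty":0,"tz":-25,"rx":0,"ry":0,"rz":0},{"tx":0,"ty":0,"tz":-25,"rx":0,"ry":0,"rz":0},{"tx":0,"ty":0,"tz":-12,"rx":0,"ry":0,"rz":0},{"tx":0,"ty":0,"tz":-7,"rx":0,"ry":0,"rz":0},{"tx":0,"ty":0,"tz":0,"rx":0,"ry":0,"rz":0},{"tx":0,"ty":0,"tz":0,"rx":0,"ry":0,"rz":0},{"tx":0,"ty":0,"tz":0,"rx":0,"ry":0,"rz":0}]}}

```text
time: 16.0
tool_pos: [652.7, -15.5, 27.6]
tcp_rot: [-3.142, 0.001, 3.089]
contact_force: [0.2, 0.3, -1.3]
grip_width: 18.4
finger_force: 30.0
```

Call:
{"method": "carry_out", "body": {"plan": [{"tx":0,"ty":0,"tz":0,"rx":0,"ry":0,"rz":0},{"tx":0,"ty":0,"tz":0,"rx":0,"ry":0,"rz":0},{"tx":0,"ty":0,"tz":0,"rx":0,"ry":0,"rz":0},{"tx":0,"ty":0,"tz":0,"rx":0,"ry":0,"rz":0},{"tx":0,"ty":0,"tz":0,"rx":0,"ry":0,"rz":0}], "gripper": 0.45}}

```text
time: 16.5
tool_pos: [652.1, -15.4, 26.8]
tcp_rot: [3.142, 0.0, 3.089]
contact_force: [1.0, 0.1, -0.7]
grip_width: 49.5
finger_force: 0.0
```

Call:
{"method": "carry_out", "body": {"plan": [{"tx":0,"ty":0,"tz":18,"rx":0,"ry":0,"rz":0},{"tx":0,"ty":0,"tz":30,"rx":0,"ry":0,"rz":0},{"tx":0,"ty":0,"tz":25,"rx":0,"ry":0,"rz":0},{"tx":-21.5,"ty":-14.7,"tz":0,"rx":0,"ry":0,"rz":0.022},{"tx":-35,"ty":-23,"tz":0,"rx":0,"ry":0,"rz":0.03},{"tx":-35,"ty":-23,"tz":0,"rx":0,"ry":0,"rz":0.03},{"tx":-35,"ty":-23,"tz":0,"rx":0,"ry":0,"rz":0.03},{"tx":-35,"ty":-23,"tz":0,"rx":0,"ry":0,"rz":0.03},{"tx":-20,"ty":-13,"tz":0,"rx":0,"ry":0,"rz":0},{"tx":0,"ty":0,"tz":0,"rx":0,"ry":0,"rz":0},{"tx":0,"ty":0,"tz":0,"rx":0,"ry":0,"rz":0},{"tx":0,"ty":0,"tz":0,"rx":0,"ry":0,"rz":0}]}}

```text
time: 17.7
tool_pos: [471.6, -134.9, 99.9]
tcp_rot: [-3.141, 0.001, -3.052]
contact_force: [-0.7, 0.2, 0.5]
grip_width: 50.2
finger_force: 0.0
```

Call:
{"method": "carry_out", "body": {"plan": [{"tx":0,"ty":0,"tz":0,"rx":0,"ry":0,"rz":0},{"tx":0,"ty":0,"tz":0,"rx":0,"ry":0,"rz":0}]}}

```text
time: 17.9
tool_pos: [471.2, -134.6, 99.6]
tcp_rot: [3.141, 0.0, -3.051]
contact_force: [0.8, 0.0, 0.6]
grip_width: 50.5
finger_force: 0.0
```

Call:
{"method": "carry_out", "body": {"plan": [{"tx":-0.5,"ty":-0.5,"tz":-25,"rx":0,"ry":0,"rz":0},{"tx":0,"ty":0,"tz":-25,"rx":0,"ry":0,"rz":0},{"tx":0,"ty":0,"tz":-16,"rx":0,"ry":0,"rz":0},{"tx":0,"ty":0,"tz":-8,"rx":0,"ry":0,"rz":0},{"tx":0,"ty":0,"tz":0,"rx":0,"ry":0,"rz":0},{"tx":0,"ty":0,"tz":0,"rx":0,"ry":0,"rz":0}]}}

```text
time: 18.5
tool_pos: [470.7, -135.7, 26.2]
tcp_rot: [-3.141, 0.001, -3.052]
contact_force: [0.7, 0.7, 0.4]
grip_width: 50.7
finger_force: 0.0
```

Call:
{"method": "carry_out", "body": {"plan": [{"tx":0,"ty":0,"tz":0,"rx":0,"ry":0,"rz":0},{"tx":0,"ty":0,"tz":0,"rx":0,"ry":0,"rz":0},{"tx":0,"ty":0,"tz":0,"rx":0,"ry":0,"rz":0},{"tx":0,"ty":0,"tz":0,"rx":0,"ry":0,"rz":0},{"tx":0,"ty":0,"tz":0,"rx":0,"ry":0,"rz":0},{"tx":0,"ty":0,"tz":0,"rx":0,"ry":0,"rz":0}], "gripper": 1}}

```text
time: 19.1
tool_pos: [470.2, -135.7, 26.0]
tcp_rot: [-3.142, 0.0, -3.052]
contact_force: [-1.0, -0.1, 2.8]
grip_width: 19.7
finger_force: 30.0
```

Call:
{"method": "carry_out", "body": {"plan": [{"tx":0,"ty":0,"tz":15,"rx":0,"ry":0,"rz":0},{"tx":0,"ty":0,"tz":30,"rx":0,"ry":0,"rz":0},{"tx":0,"ty":0,"tz":25,"rx":0,"ry":0,"rz":0},{"tx":17.4,"ty":22,"tz":0,"rx":0,"ry":0,"rz":-0.022},{"tx":28,"ty":28,"tz":0,"rx":0,"ry":0,"rz":-0.03},{"tx":28,"ty":28,"tz":0,"rx":0,"ry":0,"rz":-0.03},{"tx":28,"ty":28,"tz":0,"rx":0,"ry":0,"rz":-0.03},{"tx":28,"ty":28,"tz":0,"rx":0,"ry":0,"rz":-0.03},{"tx":28,"ty":28,"tz":0,"rx":0,"ry":0,"rz":0},{"tx":28,"ty":28,"tz":0,"rx":0,"ry":0,"rz":0},{"tx":0,"ty":0,"tz":0,"rx":0,"ry":0,"rz":0},{"tx":0,"ty":0,"tz":0,"rx":0,"ry":0,"rz":0}]}}

```text
time: 20.3
tool_pos: [655.1, 55.0, 94.8]
tcp_rot: [-3.141, -0.002, 3.09]
contact_force: [-0.4, -0.1, -1.0]
grip_width: 20.1
finger_force: 30.0
```

Call:
{"method": "carry_out", "body": {"plan": [{"tx":0,"ty":0,"tz":0,"rx":0,"ry":0,"rz":0},{"tx":0,"ty":0,"tz":0,"rx":0,"ry":0,"rz":0}]}}

```text
time: 20.5
tool_pos: [654.9, 53.3, 95.8]
tcp_rot: [-3.142, -0.001, 3.088]
contact_force: [0.0, 0.4, 0.4]
grip_width: 19.9
finger_force: 30.0
```

Call:
{"method": "carry_out", "body": {"plan": [{"tx":0.5,"ty":0.5,"tz":-25,"rx":0,"ry":0,"rz":0},{"tx":0,"ty":0,"tz":-25,"rx":0,"ry":0,"rz":0},{"tx":0,"ty":0,"tz":-12,"rx":0,"ry":0,"rz":0},{"tx":0,"ty":0,"tz":-7,"rx":0,"ry":0,"rz":0},{"tx":0,"ty":0,"tz":0,"rx":0,"ry":0,"rz":0},{"tx":0,"ty":0,"tz":0,"rx":0,"ry":0,"rz":0},{"tx":0,"ty":0,"tz":0,"rx":0,"ry":0,"rz":0}]}}

```text
time: 21.2
tool_pos: [656.6, 54.8, 27.6]
tcp_rot: [3.141, 0.002, 3.089]
contact_force: [-0.3, 0.6, -0.7]
grip_width: 19.7
finger_force: 30.0
```

Call:
{"method": "carry_out", "body": {"plan": [{"tx":0,"ty":0,"tz":0,"rx":0,"ry":0,"rz":0},{"tx":0,"ty":0,"tz":0,"rx":0,"ry":0,"rz":0},{"tx":0,"ty":0,"tz":0,"rx":0,"ry":0,"rz":0},{"tx":0,"ty":0,"tz":0,"rx":0,"ry":0,"rz":0},{"tx":0,"ty":0,"tz":0,"rx":0,"ry":0,"rz":0}], "gripper": 0.45}}

```text
time: 21.7
tool_pos: [656.1, 54.9, 26.8]
tcp_rot: [3.141, 0.0, 3.089]
contact_force: [0.3, -0.0, 0.2]
grip_width: 49.9
finger_force: 0.0
```

Call:
{"method": "carry_out", "body": {"plan": [{"tx":0,"ty":0,"tz":18,"rx":0,"ry":0,"rz":0},{"tx":0,"ty":0,"tz":30,"rx":0,"ry":0,"rz":0},{"tx":0,"ty":0,"tz":35,"rx":0,"ry":0,"rz":0},{"tx":-20,"ty":10,"tz":35,"rx":0,"ry":0,"rz":0},{"tx":-40,"ty":20,"tz":0,"rx":0,"ry":0,"rz":0},{"tx":-40,"ty":20,"tz":0,"rx":0,"ry":0,"rz":0},{"tx":-40,"ty":20,"tz":0,"rx":0,"ry":0,"rz":0},{"tx":-40,"ty":20,"tz":0,"rx":0,"ry":0,"rz":0},{"tx":-20,"ty":10,"tz":0,"rx":0,"ry":0,"rz":0},{"tx":0,"ty":0,"tz":0,"rx":0,"ry":0,"rz":0},{"tx":0,"ty":0,"tz":0,"rx":0,"ry":0,"rz":0},{"tx":0,"ty":0,"tz":0,"rx":0,"ry":0,"rz":0}]}}

```text
time: 22.9
tool_pos: [457.4, 154.5, 144.9]
tcp_rot: [3.141, 0.001, 3.088]
contact_force: [0.5, 0.5, -0.4]
grip_width: 50.5
finger_force: 0.0
```

```bash
python3 - <<'E'
from plant import bot
import cv2
cv2.imwrite("pics/t4.png",cv2.resize(bot.capture("top")[160:345,250:470,::-1],None,fx=3.6,fy=3.2))
E
```

View pics/t4.png

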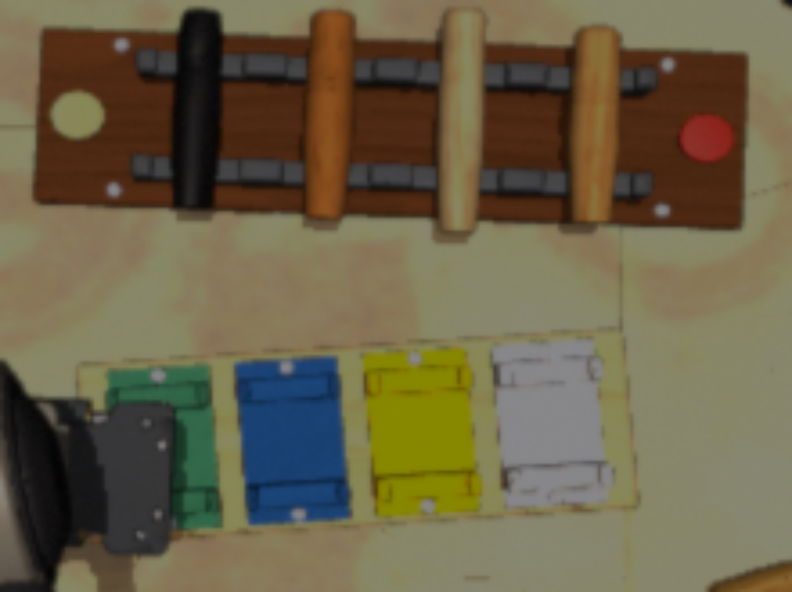

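All four lie square across the rails, from the red disc: tan, plain, orange, black. I check the centres numerically and hand in only if they are within tolerance.

```bash
python3 - <<'E'
from plant import bot
from h import *
m=bot.camera_model("top");c=np.array([650.2,-50.4]);th=-.053
X=np.array([np.cos(th),np.sin(th)]);Y=np.array([-X[1],X[0]]);ok=True
for k,a,b,z,n in [("tan",(597,27),(593,222),43,-105),("plain",(464,9),(458,231),39,-35),("orange",(332,11),(323,217),43,35),("black",(203,10),(193,208),43,105)]:
    A,B=[ray(m,(250+p[0]/3.6,160+p[1]/3.2),z)[:2] for p in (a,b)]
    d=(A+B)/2-c;e=(A-B);r=[d@X,d@Y-n,np.arctan2(e@Y,e@X)];print(k,np.round(r,3),np.linalg.norm(e).round(1))
    ok&=abs(r[0])<11 and abs(r[1])<10 and abs(r[2])<.15
print(ok)
if ok: print(bot.close_job())
E
```

```text
tan [ 1.299 -2.614  0.016] 117.4
plain [ 1.671 -1.648  0.014] 134.3
orange [ 1.843 -0.073  0.002] 124.4
black [ 2.038e+00 -8.760e-01 -1.000e-03] 119.7
True
the job is handed in; nothing more can be done
None
```

The job is handed in: tan, plain, orange and black lie in that order from the red disc, each measured within 3 mm of its notch centre and 0.02 rad of square, after about 23 s of the 88 s allowed.

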